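# Re-zero the probe stand: dial to its stop, then four clicks back

## Task

Set the height of the probe stand: turn the knurled dial on its top clockwise (seen from above) all the way home to its stop, gently, so that you do not force the black zero ring under it round, then turn it back exactly four clicks and let go. Leave the orange carton, the vee block and the brass bushing where they are.

Things in the scene. Friction and masses are not known exactly. Their poses are not given: they have to be found in the camera images.
- stand: Bench height gauge (probe stand), fixed. Dark foot plate 200 x 120 x 18 mm; at its back a white column 40 x 76 mm carrying a white head 76 mm wide, 30 mm thick, top 118 mm above the bench, from 105 mm behind to 40 mm in front of the dial's axis. Origin at bench level on the dial's vertical axis; z up; its x axis points from the column towards the open front.
- dial_grip (a point): Best grip point of the dial: on its vertical axis, 160 mm above the bench; fixed to the stand, does not turn. The dial is a round aluminium cylinder with fine ribs, 44 mm diameter, 38 mm tall, gripped at any yaw. Its foot is on the ring's top face, 26 mm under this point (134 mm above the bench); its flat top is 12 mm above it; a red line on top shows its turn.
- dial_top (a point): Centre of the dial's top (fixed to the stand, does not turn). 24 clicks a turn: 15 degrees, 0.262 rad each; a click takes up to about 0.15 N m, and when let go the dial stays in the nearest rest. From its start it turns 5 to 12 clicks clockwise to a rigid, hidden stop, itself in a click's rest, where the moment rises higher. Regrasps may be needed.
- ring_mark (a point): End of the yellow line on the black zero ring, at its upper outer edge, 36 mm from the dial's axis. The ring (72 mm diameter, 16 mm tall) sits on the head under the dial and carries the hidden stop and click spring; its line does not show the stop. Friction alone holds it: it slips round if the dial is forced against the stop with over about 0.6 N m, and must stay where it is.
- probe_tip (a point): Lower end of the red-tipped probe spindle, on the dial's axis under the head. The dial moves it up by 0.25 mm for each click anticlockwise, down for each click clockwise; clockwise to the stop is its lowest point.
- carton: Orange carton 70 x 110 x 50 mm, loose bystander; origin at the centre of its underside.
- vee_block: Dark steel vee block 60 x 45 x 40 mm, loose bystander; origin at the centre of its underside.
- bushing: Brass bushing 26 mm diameter, 16 mm tall, loose bystander standing on the anvil (44 mm disc on the foot plate, top 26 mm above the bench) under the probe; origin at the centre of its underside.
There are look-alikes about, which are no part of the job. There is more than one size of the stand; the one meant has the size given above.

How it is judged:
On the way:
1. the dial is fully home against its stop (within a quarter of a click) (z of probe_tip in the frame of stand below 0.05306 m), for 0.1 s.
At the end, for the whole second after the job is handed in: The dial rests four clicks anticlockwise of its stop (within 0.4 of a click: the probe 1.0 mm, give or take 0.1 mm, above its lowest point), the zero ring's mark is within 5 mm of where it was, and the three loose things are within 15 mm of where they were (z of probe_tip in the frame of stand between 0.0539 and 0.0541 m and distance of ring_mark from where it was at the start of the episode below 0.005 m and distance of each of carton, vee_block, bushing from where it was at the start of the episode below 0.015 m); the robot touches nothing.
It fails at once if the zero ring is forced round (its mark moves more than 5 mm) (distance of ring_mark from where it was at the start of the episode above 0.005 m).
It fails at once if a loose thing is pushed more than 15 mm (distance of any of carton, vee_block, bushing from where it was at the start of the episode above 0.015 m).
It also fails if it takes over 72 s, if anything falls off the work surface, if the arm or the gripper's body presses on something with over 40 N, if the wrist force passes 120 N, or if a joint passes its speed limit or range.

## Robot

A 7-joint arm with a two-finger parallel gripper is mounted at the origin on the work surface. World frame = base frame: x ahead of the robot, y to its left, z up, the work surface at z = 0. Lengths are in m, angles in rad, forces in N, time in s.
With the tool pointing down it reaches from about 0.4 to 0.85 m from the base axis. Payload 10.4 kg.
Tool frame: the origin (TCP) lies at the very end of the fingers, on their centre line; the grasp point (between the pads) lies 19 mm behind it; z points along the fingers, y is the line along which they close (so a half turn about z gives the same grasp; the last joint's range is limited). The gripper opens to 85 mm and grips with 20 to 120 N. Pads are 22 mm wide; open, the fingers measure 114 mm over their backs; the gripper's body (76 mm by 85 mm) begins 54 mm behind the grasp point. The pads swing forward as they close: fully open they stand 13 mm farther back than shut.
Start: joints at [-1.13, 0.332, -0.065, 1.46, 0.022, 1.35, -0.088], TCP at [0.28, 0.559, 0.231] pointing down, gripper open.
Joint ranges: [-2.6, 2.6], [-0.5, 2.12], [-1.47, 1.34], [0.16, 2.42], [-1.27, 4.41], [0.06, 2.06], [-2.6, 2.6]. Speed limits (rad/s): [2.22, 2.22, 2.79, 2.79, 3.14, 3.14, 3.14].

## Interface

Orientations are given as a unit quaternion [x, y, z, w].
In Python, from workcell import * gives the robot as it stands.
- The arm moves only by the tool step_arm, never from a script. Its argument "commands" is one flat list of numbers, 7 for each row, row after row: the finger opening in mm, from 0 to 85.4, then the shift along the world's x, y, z as a fraction of full scale, then the turn, a rotation vector about the world's x, y, z as a fraction of full scale. A call has exactly 10 rows; each row is the pose to reach, as a shift and turn from the pose commanded when the call began, turning the shorter way round; what a row does not reach only later rows make up. Full scale, the value 1, is 0.6 m for a shift and pi rad for a turn. A row lasts 1/8 s, in which the tool goes at most 62.5 mm and 10.7 degrees, less where a joint would pass 70% of its speed; a pose out of reach is approached as far as the arm can. A call with a number of a shift or a turn outside -1 to 1 is refused whole. A call with a gripper value outside its range is refused whole. The fingers move at their own pace and stop on an object; "squeeze" is the grip in N (left out, the last holds). Time passes only in rows, so rows that repeat a pose let the fingers close, or fill a call up. It gives the time, the measured TCP pose, the force, the opening and the grip force at its end, in the units of the state.
- get_obs(): the state, without advancing time (a new reading comes with each control period).
- camera(name): name is "side" or "top" or "wrist"; returns the picture (384x512x3 uint8, red, green, blue); there is no depth.
- camera_params(name): a dict with "mtx" (3x3 intrinsics, pixels), "extrinsics" (4x4, takes a point from world to camera coordinates); the wrist camera has in their place "tool_from_camera" (4x4, takes a point from camera to tool coordinates, whose origin is the TCP and whose axes are the flange's). Camera axes: x right, y down, z forward; pixel columns grow to the right and rows downward; lengths in m; the calibration is good to about 2 mm. The wrist camera is an equidistant fisheye: a pixel r from the principal point sees the ray r / f radians off the axis. A picture is of the moment at which its call begins: read the wrist's pose just before it. camera_params takes no time and is no camera call.
- hand_in(): hands the job in; it is judged then, once.
The state is a dict: "clock": time; "joint_pos": joint angles; "joint_velocities": joint speeds; "tau": joint torques, N m; "position": TCP position; "ee_rot": TCP orientation; "ft_force": force on the tool from outside, world axes, zero at the start; "torque": the same for the moment, N m; "grip_width": opening from 0.0 (shut) to 1.0 (fully open); "grasp_force": force on a finger pad.
Only numpy, scipy, OpenCV 4.12 (cv2) and the standard library are available. Lean on these libraries where they do the work, as an engineer would, in place of code of your own. Each camera call takes 0.05 s, during which the arm holds its last target. There are 200 camera calls.

## Working session

There is one attempt and no reset: what is moved stays moved. The work goes in short steps, Python scripts to look and compute and a tool call to move; the robot and the scene stay as the last step left them, time stands still between calls to the robot, and variables do not carry over. Pictures are saved under pics/ and viewed, at most 10 in all, crops included, and the job is handed in when it is done.

Besides the shell and the picture viewer there is one more tool, called after "Emit:" in YAML: its name, and indented under it one key for each argument. step_arm: Moves the arm, as the interface text tells. Its arguments: {"type":"object","properties":{"commands":{"type":"array","items":{"type":"number"}},"squeeze":{"type":"number"}},"required":["commands"]}

```bash
ls; mkdir -p pics
python3 - <<'E'
from workcell import *
import cv2,numpy as np
o=get_obs();print(o)
for n in("top","side"):
    cv2.imwrite(f"pics/{n}0.png",camera(n)[:,:,::-1]);p=camera_params(n);print(n,np.round(p["mtx"],1).tolist(),np.round(p["extrinsics"],4).tolist())
a=[cv2.imread(f"pics/{n}0.png") for n in("top","side")]
cv2.imwrite("pics/both0.png",cv2.resize(np.hstack(a),(800,300),interpolation=cv2.INTER_AREA))
print(camera_params("wrist"))
E
```

```text
pics
{'clock': 0.0, 'joint_pos': array([-1.12958306,  0.33284764, -0.06469045,  1.46096657,  0.02162873,
        1.34988156, -0.08854897]), 'joint_velocities': array([ 6.73915358e-04,  1.46854029e-04, -1.38148884e-03, -4.52447663e-04,
       -6.80440086e-05,  5.47563691e-04, -1.76558701e-03]), 'tau': array([ 2.39471847e-04, -6.25449228e+01,  4.93887090e-02, -3.91606772e+01,
        1.62212335e-02,  1.00497334e-02, -2.73876299e-05]), 'position': array([0.27945011, 0.55862207, 0.23051899]), 'ee_rot': array([ 2.29848153e-01,  9.73226249e-01, -6.94143839e-04, -1.13941203e-04]), 'ft_force': array([-0.63611205,  0.19234938, -0.32093739]), 'torque': array([ 0.01978434,  0.02256207, -0.0059109 ]), 'grasp_force': 0.0, 'grip_width': 0.9960096283923914}
top [[362.9, 0.0, 251.9], [0.0, 362.9, 187.0], [0.0, 0.0, 1.0]] [[0.0241, -0.9995, 0.02, -0.0319], [-0.9986, -0.0251, -0.0476, 0.5084], [0.0481, -0.0189, -0.9987, 0.9497], [0.0, 0.0, 0.0, 1.0]]
side [[410.3, 0.0, 259.4], [0.0, 410.3, 193.1], [0.0, 0.0, 1.0]] [[0.8568, -0.5157, -0.0011, -0.4457], [-0.2721, -0.4503, -0.8504, 0.2561], [0.4381, 0.7289, -0.5261, 0.8096], [0.0, 0.0, 0.0, 1.0]]
{'mtx': array([[297.31863964,   0.        , 258.0016951 ],
       [  0.        , 297.31863964, 191.43720901],
       [  0.        ,   0.        ,   1.        ]]), 'tool_from_camera': array([[-6.08525112e-04, -9.65362109e-01, -2.60913068e-01,
         6.60832024e-02],
       [ 9.99999757e-01, -4.98867576e-04, -4.86511124e-04,
        -5.44370939e-05],
       [ 3.39498335e-04, -2.60913301e-01,  9.65362178e-01,
        -1.42375503e-01],
       [ 0.00000000e+00,  0.00000000e+00,  0.00000000e+00,
         1.00000000e+00]])}
```

View pics/top0.png

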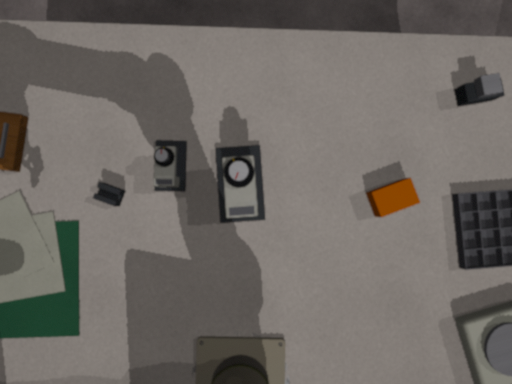

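View pics/side0.png

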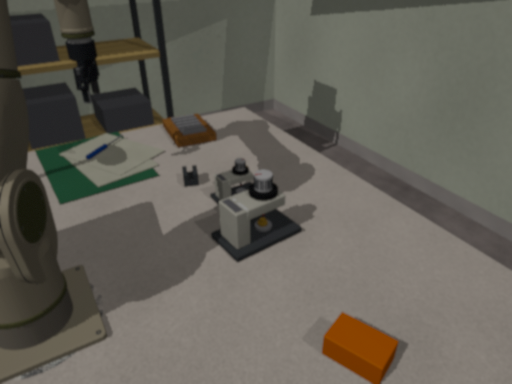

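The top view shows two stands. The large one has its foot at px (217-264, 146-221) and its dial at about (239,171). The small one is at (153-186, 140-190), with its dial at (164,156). At about 382 px/m the large foot measures about 200 x 120 mm, which fits the description; the small one is about 130 x 80 mm. The carton is at (393,197). I'll confirm this in a crop and measure.

```bash
cat > h.py <<'E'
import numpy as np,cv2
from workcell import *
def ray(n,u,v):
    p=camera_params(n);E=np.array(p["extrinsics"]);R,t=E[:3,:3],E[:3,3]
    return -R.T@t, R.T@np.linalg.solve(p["mtx"],[u,v,1.])
def onz(n,u,v,z):
    c,d=ray(n,u,v);return c+d*(z-c[2])/d[2]
def proj(n,P):
    p=camera_params(n);E=np.array(p["extrinsics"]);q=p["mtx"]@(E[:3,:3]@P+E[:3,3]);return q[:2]/q[2]
E
python3 - <<'E'
from h import *
t=cv2.imread("pics/top0.png");s=cv2.imread("pics/side0.png")
a=cv2.resize(t[130:230,145:275],None,fx=4.5,fy=4.5,interpolation=cv2.INTER_CUBIC)[:,:]
b=cv2.resize(s[150:260,205:310],(430,450),interpolation=cv2.INTER_CUBIC)
a=cv2.resize(a,(370,285)); b=cv2.resize(b,(430,450)); c=np.zeros((450,800,3),np.uint8);c[:285,:370]=a;c[:,370:]=b
cv2.imwrite("pics/crop.png",np.clip(c*1.3,0,255).astype(np.uint8))
g=cv2.cvtColor(t,cv2.COLOR_BGR2GRAY)
# foot corners, large stand
m=(g<75).astype(np.uint8);m[:, :205]=0;m[:,275:]=0;m[:140]=0;m[230:]=0
# dark pixels
for th in(50,60,75):
    m2=((g<th)&(m>=0)).astype(np.uint8);m2[:,:205]=0;m2[:,275:]=0;m2[:140]=0;m2[230:]=0
    cs,_=cv2.findContours(m2,cv2.RETR_EXTERNAL,cv2.CHAIN_APPROX_NONE)
    for k in cs:
        if cv2.contourArea(k)>300:
            r=cv2.minAreaRect(k);print(th,r)
            for p in cv2.boxPoints(r): print("  ",np.round(onz("top",*p,0.018),4))
# bright dial top
m3=((g>150)).astype(np.uint8);m3[:,:222]=0;m3[:,257:]=0;m3[:155]=0;m3[187:]=0
cs,_=cv2.findContours(m3,cv2.RETR_EXTERNAL,cv2.CHAIN_APPROX_NONE)
for k in cs:
    if cv2.contourArea(k)>50:
        c,r=cv2.minEnclosingCircle(k);print("dial?",c,r,onz("top",*c,.172))
E
```

```text
50 ((239.20574951171875, 183.58628845214844), (74.7673568725586, 43.702980041503906), 86.18592071533203)
   [0.6101 0.0809 0.018 ]
   [ 0.621  -0.0342  0.018 ]
   [ 0.4242 -0.0518  0.018 ]
   [0.414  0.0622 0.018 ]
60 ((238.9695281982422, 183.5736083984375), (75.23688507080078, 44.88563919067383), 85.91438293457031)
   [0.6103 0.0836 0.018 ]
   [ 0.622  -0.0346  0.018 ]
   [ 0.4241 -0.0533  0.018 ]
   [0.413  0.0638 0.018 ]
75 ((232.21572875976562, 184.02032470703125), (77.01806640625, 59.420040130615234), 85.91438293457031)
   [0.6091 0.1207 0.018 ]
   [ 0.6246 -0.0357  0.018 ]
   [ 0.422  -0.0548  0.018 ]
   [0.4073 0.1001 0.018 ]
```

View pics/crop.png

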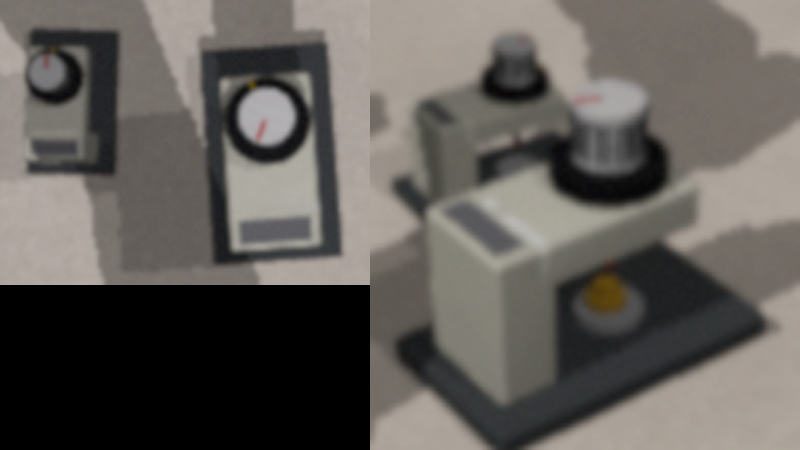

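The crop confirms it: the large stand (right in the top view, in front in the side view) has the bushing under its probe, and its foot measures 0.118 x 0.198 m. The dial top is at about top px (238.5,171), with the red line pointing down-left.

Run:
```python
from h import *
t=cv2.imread("pics/top0.png");s=cv2.imread("pics/side0.png")
def blob(img,x0,x1,y0,y1,sel):
    m=np.zeros(img.shape[:2],np.uint8);m[y0:y1,x0:x1]=sel(img[y0:y1,x0:x1].astype(int))
    k=max(cv2.findContours(m,cv2.RETR_EXTERNAL,cv2.CHAIN_APPROX_NONE)[0],key=cv2.contourArea);return k
k=blob(t,225,254,158,184,lambda i:i[:,:,2]>120)
c,r=cv2.minEnclosingCircle(k);e=cv2.fitEllipse(k);print("top",c,r,e);P=onz("top",*e[0],.172);print(P,"r mm",e[1][0]/2/363*(.95-.172))
k=blob(s,250,280,165,186,lambda i:i[:,:,2]>140)
print("side white",cv2.boundingRect(k),cv2.fitEllipse(k))
Q=proj("side",P);print("side proj of dial top",Q)
i=t[158:184,225:254].astype(int);m=(i[:,:,2]-i[:,:,1]>25);v,u=np.nonzero(m);print("red",[(a+225,b+158) for a,b in zip(u,v)])
```

```text
top (238.3333282470703, 170.3333282470703) 8.975381851196289 ((238.30526733398438, 170.36212158203125), (16.91623878479004, 17.25519371032715), 144.3968048095703)
[0.53739915 0.0145598  0.172     ] r mm 0.01812787021290172Traceback (most recent call last):
  File "<stdin>", line 8, in <module>
  File "<stdin>", line 5, in blob
ValueError: max() iterable argument is empty
```

The dial axis is at about (0.537, 0.0145), which agrees with the foot's centre line at y≈0.016. I'll move above it.

Emit:
step_arm:
  commands: [85,0.1,-0.2,0.067,0,0,0,85,0.14,-0.3,0.067,0,0,0,85,0.2,-0.4,0.067,0,0,0,85,0.25,-0.5,0.067,0,0,0,85,0.3,-0.6,0.067,0,0,0,85,0.35,-0.7,0.067,0,0,0,85,0.4,-0.8,0.067,0,0,0,85,0.43,-0.907,0.067,0,0,0,85,0.43,-0.907,0.067,0,0,0,85,0.43,-0.907,0.067,0,0,0]
  squeeze: 20

```text
clock: 1.35
position: [0.538, 0.0117, 0.2715]
ee_rot: [0.231, 0.973, -0.0, 0.0]
ft_force: [0.4, -0.6, 0.2]
grip_width: 0.999
grasp_force: 0.0
```

Run:
```python
from h import *
o=get_obs();print(o["clock"],o["joint_pos"].round(3),o["position"],o["ee_rot"].round(4),o["ft_force"].round(2),o["torque"].round(3))
cv2.imwrite("pics/w1.png",camera("wrist")[:,:,::-1])
```

```text
1.35 [-0.479  0.115  0.408  1.651 -0.046  1.385  1.04 ] [0.53796936 0.01166727 0.27145769] [ 2.31e-01  9.73e-01 -2.00e-04  0.00e+00] [ 0.44 -0.55  0.21] [ 0.029 -0.004  0.011]
```

View pics/w1.png

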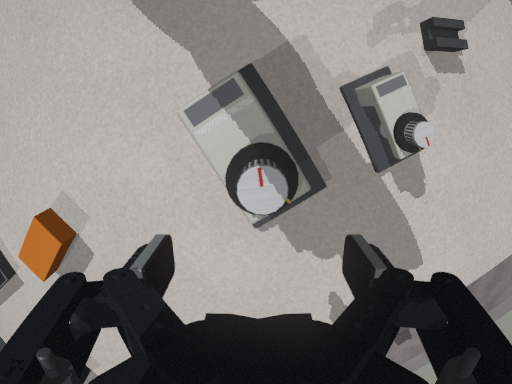

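The wrist view shows the dial top at about px (262,189), with the red line from its centre up to (260,170) and the yellow ring mark at (290,200). The small stand is at (400,130). I'll measure the dial centre from this view.

```bash
cat >> h.py <<'E'
from scipy.spatial.transform import Rotation as Ro
def wonz(o,u,v,z):
    p=camera_params("wrist");T=np.array(p["tool_from_camera"]);K=p["mtx"]
    d=np.array([u-K[0,2],v-K[1,2]]);r=np.hypot(*d);th=r/K[0,0];d=np.r_[d/r*np.sin(th),np.cos(th)]
    R=Ro.from_quat(o["ee_rot"]).as_matrix();c=o["position"]+R@T[:3,3];w=R@T[:3,:3]@d
    return c+w*(z-c[2])/w[2]
def st():
    o=get_obs();R=Ro.from_quat(o["ee_rot"]).as_matrix();print("t",o["clock"],"j",o["joint_pos"].round(3),"p",o["position"].round(4),"yaw",np.degrees(np.arctan2(R[1,1],R[0,1])).round(2),"F",o["ft_force"].round(2),"M",o["torque"].round(3),"w",round(o["grip_width"],3),"g",o["grasp_force"]);return o
E
python3 - <<'E'
from h import *
o=st();im=camera("wrist").astype(int)
s=im[140:235,215:310]
for th in(150,175):
    m=(s[:,:,0]>th).astype(np.uint8)
    m=cv2.morphologyEx(m,cv2.MORPH_CLOSE,np.ones((5,5)))
    n,l,stt,c=cv2.connectedComponentsWithStats(m)
    for i in range(1,n):
        if stt[i,4]>300: print(th,stt[i]+[215,140,0,0,0],c[i]+[215,140],wonz(o,*(c[i]+[215,140]),.172))
# ring dark
m=(s.max(2)<45).astype(np.uint8);n,l,stt,c=cv2.connectedComponentsWithStats(m)
i=1+np.argmax(stt[1:,4]);x,y,w,h=stt[i,:4]+[215,140,0,0]
for z in (.134,):
  print("ring",x,y,w,h,wonz(o,x,y+h/2,z),wonz(o,x+w-1,y+h/2,z))
m=(s[:,:,0]-s[:,:,1]>60);v,u=np.nonzero(m&(s[:,:,2]<100));print("red",[wonz(o,u[k]+215,v[k]+140,.172).round(4).tolist() for k in(np.argmin(v),np.argmax(v))])
E
```

```text
t 1.4 j [-0.475  0.117  0.414  1.649 -0.045  1.385  1.044] p [0.5391 0.0061 0.2715] yaw 62.98 F [-1.85 -4.36 -0.22] M [-0.289  0.154  0.011] w 0.996 g 0.0
150 [ 215  140   75   95 4443] [244.52014405 194.34661265] [ 0.53550615 -0.00535174  0.172     ]
175 [ 215  140   74   95 4094] [243.43771373 194.70737665] [ 0.53537047 -0.00631658  0.172     ]
ring 246 140 57 56 [0.52166506 0.00151493 0.134     ] [0.54600543 0.04956005 0.134     ]
red [[0.5194, 0.0203, 0.172], [0.5334, 0.016, 0.172]]
```

Emit:
step_arm:
  commands: [85,0,0,0,0,0,0.05,85,0,0,0,0,0,0.1,85,0,0,-0.03,0,0,0.15,85,0,0,-0.05,0,0,0.19,85,0,0,-0.07,0,0,0.19,85,0,0,-0.07,0,0,0.19,85,0,0,-0.07,0,0,0.19,85,0,0,-0.07,0,0,0.19,85,0,0,-0.07,0,0,0.19,85,0,0,-0.07,0,0,0.19]

```text
clock: 2.7
position: [0.5376, 0.0148, 0.2297]
ee_rot: [-0.066, 0.998, 0.0, 0.0]
ft_force: [0.3, -0.8, 0.6]
grip_width: 0.991
grasp_force: 0.0
```

Run:
```python
from h import *
o=st();im=camera("wrist");cv2.imwrite("pics/w2.png",cv2.resize(im[100:290,160:370,::-1],None,fx=3,fy=3,interpolation=cv2.INTER_CUBIC))
st()
im=im.astype(int)
```

```text
t 2.7 j [-0.446  0.137  0.368  1.714 -0.051  1.3    1.636] p [0.5376 0.0148 0.2297] yaw 97.61 F [ 0.27 -0.77  0.59] M [-0.016 -0.03  -0.029] w 0.991 g 0.0
t 2.75 j [-0.446  0.137  0.368  1.714 -0.051  1.3    1.636] p [0.5376 0.0148 0.2297] yaw 97.62 F [0.19 0.57 0.04] M [ 0.004  0.005 -0.006] w 0.995 g 0.0
```

View pics/w2.png

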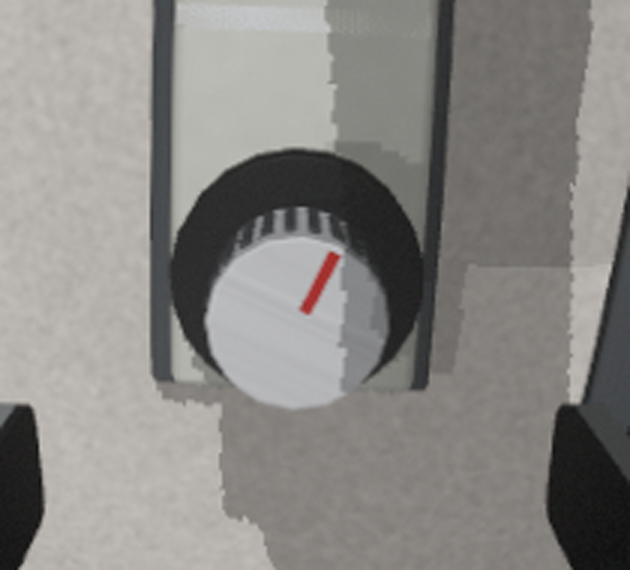

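The dial top fills crop px x 205–389, y 236–409, so its centre is at about (297,322). The red line runs from (304,312) to (336,254).

Run:
```python
from h import *
o=st();f=lambda u,v:wonz(o,160+u/3,100+v/3,.172)[:2]
L,R,T,B=[f(*p) for p in((205,320),(389,318),(297,236),(297,409))]
print((L+R)/2,(T+B)/2,np.linalg.norm(L-R),np.linalg.norm(T-B),"red tip",f(336,254),"in",f(304,312))
```

```text
t 2.75 j [-0.446  0.137  0.368  1.714 -0.051  1.3    1.636] p [0.5376 0.0148 0.2297] yaw 97.62 F [0.19 0.57 0.04] M [ 0.004  0.005 -0.006] w 0.995 g 0.0
[0.53644438 0.015277  ] [0.53795171 0.01548062] 0.04352799367445128 0.04318220148429679 red tip [0.51958282 0.02211007] in [0.53447288 0.01667258]
```

Emit:
step_arm:
  commands: [85,0,0.001,-0.05,0,0,0,85,0,0.001,-0.1,0,0,0,85,0,0.001,-0.13,0,0,0,85,0,0.001,-0.145,0,0,0,85,0,0.001,-0.145,0,0,0,60,0,0.001,-0.145,0,0,0,50,0,0.001,-0.145,0,0,0,40,0,0.001,-0.145,0,0,0,40,0,0.001,-0.145,0,0,0,40,0,0.001,-0.145,0,0,0]
  squeeze: 20

```text
clock: 4.0
position: [0.538, 0.0153, 0.1432]
ee_rot: [-0.066, 0.998, 0.0, 0.001]
ft_force: [-0.9, -0.7, 5.7]
grip_width: 0.511
grasp_force: 21.6
```

```bash
python3 -c "
from h import *
st()"
```

```text
t 4.0 j [-0.434  0.211  0.363  1.822 -0.083  1.122  1.661] p [0.538  0.0153 0.1432] yaw 97.62 F [-0.93 -0.73  5.74] M [-0.124  0.263 -0.03 ] w 0.511 g 21.629779636859894
```

Emit:
step_arm:
  commands: [40,0,0,0,0,0,-0.03,40,0,0,0,0,0,-0.06,40,0,0,0,0,0,-0.09,40,0,0,0,0,0,-0.12,40,0,0,0,0,0,-0.15,40,0,0,0,0,0,-0.18,40,0,0,0,0,0,-0.189,40,0,0,0,0,0,-0.189,40,0,0,0,0,0,-0.189,40,0,0,0,0,0,-0.189]

```text
clock: 5.25
position: [0.538, 0.0155, 0.1432]
ee_rot: [0.228, 0.974, 0.0, 0.001]
ft_force: [-1.3, 0.2, 6.1]
grip_width: 0.506
grasp_force: 21.8
```

Run:
```python
from h import *
st();im=camera("wrist");cv2.imwrite("pics/w3.png",cv2.resize(im[120:350,140:380,::-1],None,fx=2.5,fy=2.5,interpolation=cv2.INTER_CUBIC));st()
```

```text
t 5.25 j [-0.493  0.215  0.429  1.825 -0.099  1.122  1.081] p [0.538  0.0155 0.1432] yaw 63.61 F [-1.33  0.16  6.14] M [-0.072  0.265 -0.021] w 0.506 g 21.76323562860489
t 5.3 j [-0.493  0.215  0.429  1.825 -0.099  1.122  1.081] p [0.538  0.0155 0.1432] yaw 63.61 F [-0.53 -0.72  6.46] M [-0.022  0.231  0.017] w 0.506 g 21.76310956478119
```

View pics/w3.png

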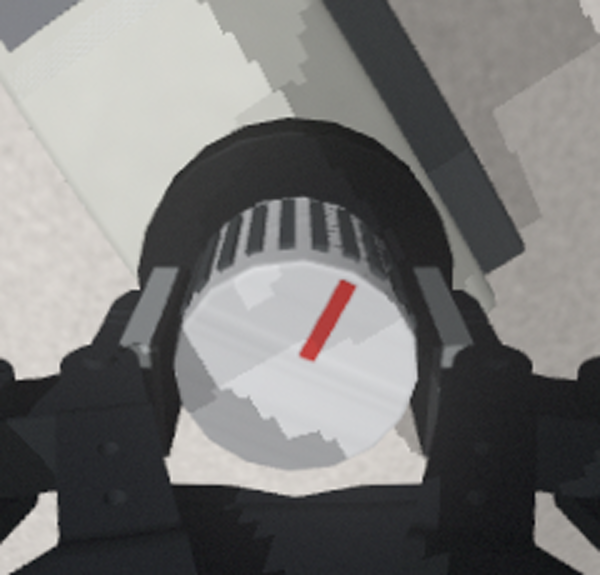

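The red line runs from (307,358) to (347,283) in the crop, unchanged relative to the tool, so the dial turns with the grip. I'll track its angle by script.

```bash
cat >> h.py <<'E'
def red():
    o=st();im=camera("wrist").astype(int)
    m=np.zeros(im.shape[:2],np.uint8);m[150:330,180:340]=((im[:,:,0]>90)&(im[:,:,0]>2*im[:,:,1]))[150:330,180:340]
    n,l,s,c=cv2.connectedComponentsWithStats(m);i=1+np.argmax(s[1:,4]);v,u=np.nonzero(l==i)
    P=np.array([wonz(o,a,b,.172)[:2] for a,b in zip(u,v)]);d=cv2.fitLine(P.astype(np.float32)*1000,cv2.DIST_L2,0,.01,.01).ravel()[:2]
    if d@(P.mean(0)-[.5374,.0154])<0:d=-d
    R=Ro.from_quat(o["ee_rot"]).as_matrix();y=np.degrees(np.arctan2(R[1,1],R[0,1]))
    a=np.degrees(np.arctan2(d[1],d[0]))%360;print("n",len(u),"red deg",a.round(1),"rel tool",((a-y)%360).round(1))
E
python3 -c "
from h import *
red()"
```

```text
t 5.3 j [-0.493  0.215  0.429  1.825 -0.099  1.122  1.081] p [0.538  0.0155 0.1432] yaw 63.61 F [-0.53 -0.72  6.46] M [-0.022  0.231  0.017] w 0.506 g 21.76310956478119
n 207 red deg 127.5 rel tool 63.9
```

Emit:
step_arm:
  commands: [40,0,0,0,0,0,-0.03,40,0,0,0,0,0,-0.06,40,0,0,0,0,0,-0.09,40,0,0,0,0,0,-0.12,40,0,0,0,0,0,-0.15,40,0,0,0,0,0,-0.165,40,0,0,0,0,0,-0.167,40,0,0,0,0,0,-0.167,40,0,0,0,0,0,-0.167,40,0,0,0,0,0,-0.167]

```text
clock: 6.6
position: [0.5381, 0.0156, 0.1432]
ee_rot: [0.473, 0.881, 0.001, 0.0]
ft_force: [-1.4, -0.1, 5.8]
grip_width: 0.508
grasp_force: 21.7
```

```bash
python3 -c "
from h import *
red()"
```

```text
t 6.6 j [-0.546  0.219  0.49   1.828 -0.114  1.122  0.57 ] p [0.5381 0.0156 0.1432] yaw 33.56 F [-1.41 -0.15  5.78] M [ 0.02   0.148 -0.108] w 0.508 g 21.72712951898575
n 205 red deg 97.1 rel tool 63.6
```

Emit:
step_arm:
  commands: [40,0,0,0,0,0,-0.02,40,0,0,0,0,0,-0.04,40,0,0,0,0,0,-0.05,40,0,0,0,0,0,-0.06,40,0,0,0,0,0,-0.067,40,0,0,0,0,0,-0.073,40,0,0,0,0,0,-0.078,40,0,0,0,0,0,-0.078,40,0,0,0,0,0,-0.078,40,0,0,0,0,0,-0.078]

```text
clock: 7.9
position: [0.5382, 0.0157, 0.1433]
ee_rot: [0.577, 0.817, 0.001, 0.0]
ft_force: [-0.7, 0.9, 6.2]
grip_width: 0.512
grasp_force: 21.7
```

```bash
python3 -c "
from h import *
red()"
```

```text
t 7.9 j [-0.572  0.221  0.52   1.829 -0.122  1.122  0.331] p [0.5382 0.0157 0.1433] yaw 19.52 F [-0.73  0.9   6.19] M [0.018 0.029 0.068] w 0.512 g 21.70181304216385
n 206 red deg 83.1 rel tool 63.5
```

Emit:
step_arm:
  commands: [40,0,0,0,0,0,-0.02,40,0,0,0,0,0,-0.04,40,0,0,0,0,0,-0.05,40,0,0,0,0,0,-0.06,40,0,0,0,0,0,-0.07,40,0,0,0,0,0,-0.078,40,0,0,0,0,0,-0.083,40,0,0,0,0,0,-0.083,40,0,0,0,0,0,-0.083,40,0,0,0,0,0,-0.083]

```text
clock: 9.2
position: [0.5383, 0.0157, 0.1433]
ee_rot: [0.678, 0.735, 0.001, 0.0]
ft_force: [0.0, 0.3, 5.3]
grip_width: 0.51
grasp_force: 21.7
```

```bash
python3 -c "
from h import *
red()"
```

```text
t 9.2 j [-0.6    0.224  0.553  1.83  -0.13   1.122  0.078] p [0.5383 0.0157 0.1433] yaw 4.59 F [0.01 0.34 5.34] M [ 0.083 -0.085  0.062] w 0.51 g 21.6745126247406
n 206 red deg 68.3 rel tool 63.7
```

Emit:
step_arm:
  commands: [40,0,0,0,0,0,-0.02,40,0,0,0,0,0,-0.04,40,0,0,0,0,0,-0.05,40,0,0,0,0,0,-0.06,40,0,0,0,0,0,-0.07,40,0,0,0,0,0,-0.078,40,0,0,0,0,0,-0.083,40,0,0,0,0,0,-0.083,40,0,0,0,0,0,-0.083,40,0,0,0,0,0,-0.083]

```text
clock: 10.5
position: [0.5384, 0.0157, 0.1433]
ee_rot: [0.768, 0.641, 0.001, 0.0]
ft_force: [0.9, 0.0, 5.8]
grip_width: 0.511
grasp_force: 21.7
```

```bash
python3 -c "
from h import *
red()"
```

```text
t 10.5 j [-0.628  0.227  0.586  1.831 -0.139  1.122 -0.174] p [0.5384 0.0157 0.1433] yaw -10.34 F [0.9  0.01 5.78] M [ 0.074 -0.188  0.051] w 0.511 g 21.697807610034943
n 208 red deg 53.7 rel tool 64.0
```

Emit:
step_arm:
  commands: [40,0,0,0,0,0,-0.02,40,0,0,0,0,0,-0.04,40,0,0,0,0,0,-0.05,40,0,0,0,0,0,-0.06,40,0,0,0,0,0,-0.07,40,0,0,0,0,0,-0.078,40,0,0,0,0,0,-0.083,40,0,0,0,0,0,-0.083,40,0,0,0,0,0,-0.083,40,0,0,0,0,0,-0.083]

```text
clock: 11.8
position: [0.5385, 0.0157, 0.1433]
ee_rot: [0.845, 0.535, 0.001, 0.0]
ft_force: [2.1, 0.8, 5.3]
grip_width: 0.505
grasp_force: 21.7
```

```bash
python3 -c "
from h import *
red()"
```

```text
t 11.8 j [-0.658  0.231  0.621  1.832 -0.149  1.122 -0.426] p [0.5385 0.0157 0.1433] yaw -25.29 F [2.06 0.76 5.35] M [ 0.019 -0.346  0.002] w 0.505 g 21.67760968208313
n 206 red deg 38.7 rel tool 63.9
```

Emit:
step_arm:
  commands: [40,0,0,0,0,0,-0.02,40,0,0,0,0,0,-0.04,40,0,0,0,0,0,-0.05,40,0,0,0,0,0,-0.06,40,0,0,0,0,0,-0.07,40,0,0,0,0,0,-0.078,40,0,0,0,0,0,-0.083,40,0,0,0,0,0,-0.083,40,0,0,0,0,0,-0.083,40,0,0,0,0,0,-0.083]

```text
clock: 13.1
position: [0.5385, 0.0156, 0.1433]
ee_rot: [0.907, 0.421, 0.001, 0.0]
ft_force: [2.2, 0.1, 4.5]
grip_width: 0.505
grasp_force: 21.7
```

```bash
python3 -c "
from h import *
red()"
```

```text
t 13.1 j [-0.688  0.236  0.656  1.834 -0.159  1.123 -0.677] p [0.5385 0.0156 0.1433] yaw -40.18 F [2.21 0.08 4.55] M [-0.033 -0.462  0.526] w 0.505 g 21.68742299079895
n 204 red deg 24.0 rel tool 64.2
```

The moment jumped to 0.53 N m, so the stop is at 9 clicks. I'll ease off by the overtravel now.

Emit:
step_arm:
  commands: [40,0,0,0,0,0,0.008,40,0,0,0,0,0,0.0155,40,0,0,0,0,0,0.0155,40,0,0,0,0,0,0.0155,40,0,0,0,0,0,0.0155,40,0,0,0,0,0,0.0155,40,0,0,0,0,0,0.0155,40,0,0,0,0,0,0.0155,40,0,0,0,0,0,0.0155,40,0,0,0,0,0,0.0155]

```text
clock: 14.4
position: [0.5385, 0.0156, 0.1433]
ee_rot: [0.897, 0.443, 0.001, 0.0]
ft_force: [2.4, 0.3, 5.1]
grip_width: 0.507
grasp_force: 21.7
```

```bash
python3 -c "
from h import *
red()"
```

```text
t 14.4 j [-0.682  0.235  0.65   1.834 -0.157  1.122 -0.631] p [0.5385 0.0156 0.1433] yaw -37.43 F [2.42 0.34 5.11] M [ 0.101 -0.423  0.002] w 0.507 g 21.67778044939041
n 206 red deg 26.5 rel tool 63.9
```

Emit:
step_arm:
  commands: [40,0,0,0,0,0,0.05,40,0,0,0,0,0,0.1,40,0,0,0,0,0,0.15,40,0,0,0,0,0,0.2,40,0,0,0,0,0,0.25,40,0,0,0,0,0,0.3,40,0,0,0,0,0,0.333,40,0,0,0,0,0,0.333,40,0,0,0,0,0,0.333,40,0,0,0,0,0,0.333]

```text
clock: 15.7
position: [0.5382, 0.0156, 0.1432]
ee_rot: [0.556, 0.831, 0.001, 0.0]
ft_force: [-0.5, 0.2, 6.8]
grip_width: 0.505
grasp_force: 21.8
```

```bash
python3 -c "
from h import *
red()"
```

```text
t 15.7 j [-0.565  0.22   0.512  1.828 -0.12   1.122  0.382] p [0.5382 0.0156 0.1432] yaw 22.5 F [-0.51  0.24  6.75] M [0.044 0.024 0.052] w 0.505 g 21.771106123924255
n 206 red deg 86.3 rel tool 63.8
```

The dial turned 59.8° with the tool and did not slip. I'll let go and then lift.

Emit:
step_arm:
  commands: [50,0,0,0,0,0,0,60,0,0,0,0,0,0,75,0,0,0,0,0,0,85,0,0,0,0,0,0,85,0,0,0,0,0,0,85,0,0,0,0,0,0,85,0,0,0.04,0,0,0,85,0,0,0.08,0,0,0,85,0,0,0.12,0,0,0,85,0,0,0.145,0,0,0]

```text
clock: 17.0
position: [0.5379, 0.0154, 0.2307]
ee_rot: [0.556, 0.831, 0.0, 0.0]
ft_force: [0.3, 0.1, -0.5]
grip_width: 0.997
grasp_force: 0.0
```

Emit:
step_arm:
  commands: [85,0,0,0,0,0,0.06,85,0,0,0,0,0,0.11,85,0,0,0,0,0,0.17,85,0,0,0,0,0,0.22,85,0,0,0,0,0,0.27,85,0,0,0,0,0,0.32,85,0,0,0,0,0,0.37,85,0,0,0,0,0,0.417,85,0,0,0,0,0,0.417,85,0,0,0,0,0,0.417]

```text
clock: 18.25
position: [0.5375, 0.0153, 0.2294]
ee_rot: [-0.064, 0.998, 0.0, -0.0]
ft_force: [0.5, -0.5, 0.4]
grip_width: 0.995
grasp_force: 0.0
```

Run:
```python
from h import *
red();im=camera("wrist");a=im[100:290,160:370,::-1];a=cv2.resize(a,None,fx=2,fy=2,interpolation=cv2.INTER_CUBIC);b=cv2.resize(cv2.imread("pics/w2.png"),(420,380))
cv2.imwrite("pics/w4.png",np.hstack([cv2.resize(b,(398,360)),cv2.resize(a,(398,360))]))
st()
```

```text
t 18.25 j [-0.497  0.138  0.424  1.717 -0.059  1.3    1.638] p [0.5375 0.0153 0.2294] yaw 97.34 F [ 0.51 -0.52  0.42] M [ 0.035 -0.06   0.034] w 0.995 g 0.0
n 71 red deg 86.9 rel tool 349.6
t 18.35 j [-0.498  0.138  0.424  1.717 -0.059  1.3    1.639] p [0.5375 0.0154 0.2295] yaw 97.41 F [-0.17  0.09 -0.04] M [-0.055 -0.005 -0.022] w 0.992 g 0.0
```

View pics/w4.png

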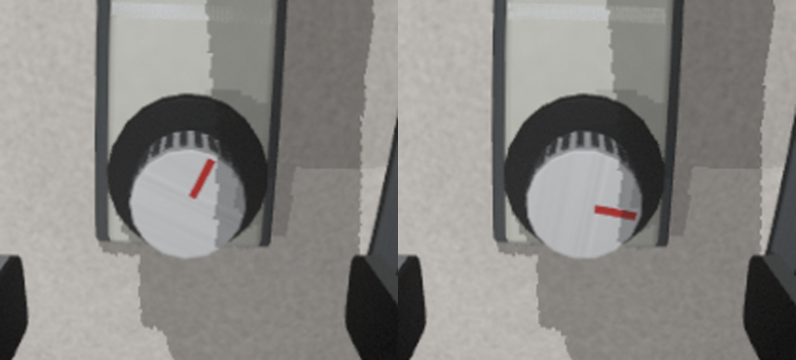

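The released dial's red line is at 86.9°, against 161.4° at the start. That is 5 clicks net clockwise (9 home, 4 back), on the same click positions as before, so the ring did not shift. The gripper is clear of everything.

```bash
python3 -c "
from workcell import *
print(hand_in())"
```

```text
the job is handed in; nothing more can be done
None
```

I turned the dial 9 clicks clockwise to its stop (peak reading 0.53 N m, under the 0.6 N m at which the ring slips), then back four clicks, let go and handed the job in; the click positions show the ring did not shift, and no contact with the carton, vee block or bushing showed, though I did not re-measure where they are.

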